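# Set up the proof press for a lino block

### The job

Make the proof press ready to print from the lino block lying beside it. Swing the impression lever over to the white mark, right to its stop, to open the press, lay the block flat on the bed, cut face up and lengthwise, and slide it between the two lay gauges under the roller until it sits against the end stop; then bring the lever to the yellow mark so that the roller bears on the block, and last turn the selector from stop (white) to slow forward (green). Leave the red ink bottle and the two gouges where they are.

Things in the scene. Friction and masses are not known exactly. Their poses are not given: they have to be found in the camera images.
- press: Motor-driven tabletop proof press, dark green, fixed, its feed running to the robot's left. Origin on the bench under the bed; x = feed direction; y to the left of x; z up. Steel bed x -150 to +125, 95 mm wide, top 45 mm above the bench. Cheeks at y = +-54 (12 thick, x +5 to +95, 140 mm high). At y +61 to +139 a grey housing (x -37 to +118, 86 mm high) with a 30-degree sloping panel before it.
- roller: Black rubber impression roller, diameter 60, length 90 mm, over the bed between the cheeks; origin amid its axis, which runs along y at x = +50 in the press. The lever moves it: its underside is 22.5 mm above the bed with the lever at 0, 4.5 mm lower per rad, so at the yellow mark it bites the 20 mm block lightly. Opened first, it lets the block under.
- block_home (a point): Where the centre of the block's underside must come: on the bed top, x = +50, y = 0 in the press, under the roller; press axes. Two steel lay gauges 8 mm high guide the block: 65 mm apart inside from 30 mm before this point to the end stop, flared to about 77 mm apart at their mouth, 61 mm before this point. The end stop's face is 50 mm behind this point (+x), 16 mm high.
- bed_front (a point): Middle of the bed's front (infeed) edge, on the bed top; press axes. The bed is free from here to the mouth of the lay gauges, 139 mm further in (+x).
- lino_block: Wood-mounted lino block, 100 (x) x 60 (y) x 20 (z) mm, about 140 g: plywood with a reddish-brown lino face in which a leaf is cut, face up, loose on the bench. Origin in the centre of its underside. Either end may go first.
- impression_lever (a joint): Lever angle, rad: 0 = fully over at the stop on the exit side (press open; leans 0.85 rad from vertical towards the press's +x). Grows as it swings back over the infeed (-x) and lowers the roller, to 1.05. Marks on the rim of the aluminium scale drum beside it: white 0, blue 0.30, yellow 0.65, red 1.00; its red pointer runs over them. Stays where left; about 4 N at the ball moves it.
- lever_ball (a point): Centre of the black ball (diameter 28 mm) at the lever's end, 125 mm from the pivot, at the far side of the press. z points along the lever away from the pivot, y along the pivot axis; turns with the lever. The stem below it is 16 mm thick, lower down 10 mm.
- lever_pivot (a point): Pivot of the lever: x = +50, y = -96, z = 105 mm in the press; axis along y; press axes. The scale drum (radius 46 mm) is on the same axis at y -82 to -66.
- selector (a joint): Selector angle, rad, with four sprung detents: -0.785 reverse (blue mark), 0 stop (white), 0.785 slow forward (green), 1.571 fast forward (red). Grows clockwise as seen facing the panel. It snaps into the nearest detent.
- selector_grip (a point): On the selector's turning axis, in the middle of its black grip bar (36 long, 13 wide, 26 mm high; this point is 11 mm below the bar's top). x points along the bar to its white line, y across it, z out of the sloping panel along the axis, 30 degrees from vertical. The panel's face is 25 mm below this point along z.
- gouge_dark: Lino gouge with a dark wooden handle, 27 x 93 x 26 mm, lying on the bench left of the press; bystander.
- ink_red: Red ink bottle with a black cap, diameter 38, height 60 mm, standing on the bench (origin in its foot); bystander.
- gouge_light: Lino gouge with a light wooden handle, 27 x 93 x 26 mm, lying on the bench; bystander.

How it is judged:
On the way, in this order (a step that is already met when the one before it is completed fails the run):
1. the lever is over at the white mark (below 0.08 rad), the press open (value of joint impression_lever below 0.08 rad), for 0.2 s.
2. the block lies home on the bed against the end stop, the press still open and the selector at stop (x of lino_block in the frame of block_home between -0.004 and 0.004 m and y of lino_block in the frame of block_home between -0.005 and 0.005 m and z of lino_block in the frame of block_home between -0.003 and 0.003 m and angle between the x axis of lino_block and the x axis of block_home, either way round below 0.06 rad and angle between lino_block's own z axis and vertical below 0.06 rad and value of joint selector between -0.3 and 0.3 rad and value of joint impression_lever below 0.15 rad), for 0.2 s.
3. the lever stands at the yellow mark with the block home under the roller, the selector still at stop (x of lino_block in the frame of block_home between -0.004 and 0.004 m and y of lino_block in the frame of block_home between -0.005 and 0.005 m and z of lino_block in the frame of block_home between -0.003 and 0.003 m and angle between the x axis of lino_block and the x axis of block_home, either way round below 0.06 rad and angle between lino_block's own z axis and vertical below 0.06 rad and value of joint impression_lever between 0.58 and 0.72 rad and value of joint selector between -0.3 and 0.3 rad), for 0.3 s.
4. the selector stands at slow forward (value of joint selector between 0.64 and 0.93 rad), for 0.3 s.
At the end, for the whole second after the job is handed in: The block lies flat and at rest in its home place (within 4 mm along and 5 mm across, 0.06 rad, against the end stop), the roller bears on it, the lever is at the yellow mark (0.65 +- 0.07 rad) and the selector is in the slow forward detent (0.785 +- 0.145 rad) (all of step 4 and x of lino_block in the frame of block_home between -0.004 and 0.004 m and y of lino_block in the frame of block_home between -0.005 and 0.005 m and z of lino_block in the frame of block_home between -0.003 and 0.003 m and angle between the x axis of lino_block and the x axis of block_home, either way round below 0.06 rad and angle between lino_block's own z axis and vertical below 0.06 rad and value of joint impression_lever between 0.58 and 0.72 rad and contact force between roller and lino_block above 0.5 N and linear speed of lino_block below 0.02 m/s); the robot touches nothing.
It fails at once if a bystander (red ink bottle, either gouge) is moved more than 30 mm (distance of any of gouge_dark, ink_red, gouge_light from where it was at the start of the episode above 0.03 m).
It fails at once if the ink bottle is tipped over (angle between ink_red's own z axis and vertical above 0.5 rad).
It also fails if it takes over 72 s, if anything falls off the work surface, if the arm or the gripper's body presses on something with over 40 N, if the wrist force passes 120 N, or if a joint passes its speed limit or range.

### The arm

A 7-joint arm with a two-finger parallel gripper is mounted at the origin on a cart in front of the work surface, level with it; the furniture and walls round the work are solid. World frame = base frame: x ahead of the robot, y to its left, z up, the work surface at z = 0. Lengths are in m, angles in rad, forces in N, time in s.
With the tool pointing down it reaches from about 0.4 to 0.925 m from the base axis. Payload 4.1 kg.
Tool frame: the origin (TCP) lies midway between the tips of the shut fingers; the grasp point (between the pads) lies 19 mm behind it; x points along the fingers, z is the direction in which the jaws open and shut, and the axes are right-handed (so a half turn about x gives the same grasp; the last joint's range is limited). The gripper opens to 85 mm and grips with 20 to 120 N. Pads are 22 mm wide; open, the fingers measure 114 mm over their backs; the gripper's body (76 mm by 85 mm) begins 54 mm behind the grasp point. The pads swing forward as they close: fully open they stand 13 mm farther back than shut.
Start: joints at [-1.282, 0.398, 0.045, 1.537, -0.019, 1.207, -0.051], TCP at [0.246, 0.602, 0.231] pointing down, gripper open.
Joint ranges: [-2.82, 2.82], [-0.49, 2.23], [-1.37, 1.46], [0, 2.46], [-1.36, 4.5], [0.23, 2], [-2.94, 2.94]. Speed limits (rad/s): [2.57, 2.57, 3.14, 3.14, 3.14, 3.14, 3.14].

### API

Orientations are given as a rotation vector (axis times angle).
In Python, from bench import env gives the robot as it stands.
- The arm moves only by the tool servo_tool, never from a script. Its arguments are lists of equal length, an entry for each row: "fingers": the closure in counts, from 0 (fully open) to 255 (shut); "xyz": the shift along the world's x, y, z in cm, a list of three; "twist": the turn about the world's z in degrees. A call has exactly 8 rows; each row shifts and turns the commanded pose from where the row before left it; what a row does not reach is not made up. A row lasts 1/10 s, in which the tool goes at most 50 mm and 8.59 degrees, less where a joint would pass 70% of its speed; a pose out of reach is approached as far as the arm can. A call with a gripper value outside its range is refused whole. The fingers move at their own pace and stop on an object; "newtons" is the grip in N (left out, the last holds). Time passes only in rows, so rows that do not move let the fingers close, or fill a call up. It gives the time, the measured TCP pose, the force and the opening at its end, in the units of the state.
- env.state(): the state, without advancing time (a new reading comes with each control period).
- env.grab_frame(name): name is "scene" or "top" or "wrist"; returns the picture (384x512x3 uint8, red, green, blue); there is no depth.
- env.get_calibration(name): a dict with "mtx" (3x3 intrinsics, pixels), "dist" ([k1, k2, p1, p2, k3] as OpenCV has them; the pictures are not rectified), "pose" (4x4, takes a point from camera to world coordinates). Camera axes: x right, y up, looking along -z (the intrinsics and any distortion apply to the point x, -y, -z); pixel columns grow to the right and rows downward; lengths in m; the calibration is good to about 2 mm. A picture is of the moment at which its call begins: read the wrist's pose just before it. get_calibration takes no time and is no camera call; for the wrist camera it gives the pose at the moment of the call.
- env.sign_off(): hands the job in, once; it reports no verdict.
Trained networks look in the newest picture that a camera, given by its name, has taken for a name from the list of things; names that differ only in an ending like _2 or _b are one class to them, and where a whole thing is asked for, a point or a joint stands for the part that bears it (a point fixed in the world has none). Each returns a list of dicts, best first, with "conf" (0 to 1); they miss things now and then, are a little off and sometimes report something else, mostly with a low value. They report only what shows in the picture. A call takes as long as a camera call.
- env.silhouettes(camera, name): "mask" (384x512 bool, what is visible of it) and "extent" ([left, top, width, height] in pixels, round what is visible of it).
- env.tip_of(camera, name): "location" ([column, row] in pixels: a listed point, or the origin of a listed thing).
The state is a dict: "clock": time; "joint_pos": joint angles; "qd": joint speeds; "joint_efforts": joint torques, N m; "tcp_pos": TCP position; "tcp_rot": TCP orientation; "wrist_force": force on the tool from outside, world axes, zero at the start; "moment": the same for the moment, N m; "finger_gap": opening from 0.0 (shut) to 1.0 (fully open).
Only numpy, scipy, OpenCV 4.12 (cv2) and the standard library are available. Lean on these libraries where they do the work, as an engineer would, in place of code of your own. Each camera call takes 0.05 s, during which the arm holds its last target. There are 200 camera calls.

## Working session

There is one attempt and no reset: what is moved stays moved. The work goes in short steps, Python scripts to look and compute and a tool call to move; the robot and the scene stay as the last step left them, time stands still between calls to the robot, and variables do not carry over. Pictures are saved under pics/ and viewed, about 8 in all and at most 12, crops included, and the job is handed in when it is done.

Besides the shell and the picture viewer there is one more tool, called after "Emit:" as name(argument=value, ...), one argument or row to a line, values as JSON. servo_tool: Moves the arm, as the interface text tells. Its arguments: {"type":"object","properties":{"fingers":{"type":"array","items":{"type":"number"}},"xyz":{"type":"array","items":{"type":"array","items":{"type":"number"}}},"twist":{"type":"array","items":{"type":"number"}},"newtons":{"type":"number"}},"required":["fingers","xyz","twist"]}

```bash
ls; mkdir -p pics; python3 - <<'E'
from bench import env
import cv2,numpy as np
s=env.state();print(s)
for c in("scene","top"):
    im=env.grab_frame(c);cv2.imwrite(f"pics/{c}0.png",im[:,:,::-1])
    k=env.get_calibration(c);print(c,np.round(k["mtx"],1).tolist(),k["dist"],np.round(k["pose"],3).tolist())
    for n in["lino_block","roller","lever_ball","lever_pivot","selector_grip","gouge_dark","gouge_light","ink_red","block_home","bed_front","press"]:
        r=env.tip_of(c,n);print(n,[(np.round(q["location"],1).tolist(),round(q["conf"],2)) for q in r[:2]])
E
```

```text
pics
{'clock': 0.0, 'joint_pos': array([-1.28201102,  0.39917944,  0.04502052,  1.53788266, -0.01868601,
        1.20688093, -0.05070272]), 'qd': array([ 0.00087953,  0.00044089,  0.00050517,  0.00211609,  0.00049698,
       -0.00055144,  0.0005786 ]), 'joint_efforts': array([ 1.08998806e-04, -4.75131333e+01,  1.36455707e+00, -2.54215479e+01,
        1.15285578e-02,  9.36966331e-03,  7.24865629e-06]), 'tcp_pos': array([0.24552876, 0.60116341, 0.23027012]), 'tcp_rot': array([-0.92026162,  1.36957446,  0.91829958]), 'wrist_force': array([-0.07816185, -0.07794775,  1.41590877]), 'moment': array([0.01118851, 0.01590539, 0.05945929]), 'finger_gap': 1.0000027898761688}
scene [[373.5, 0.0, 257.5], [0.0, 373.5, 190.6], [0.0, 0.0, 1.0]] [-0.06005266  0.          0.          0.          0.        ] [[0.855, 0.247, -0.456, 0.112], [-0.518, 0.444, -0.731, -0.867], [0.022, 0.862, 0.507, 0.636], [0.0, 0.0, 0.0, 1.0]]
lino_block [([308.5, 285.5], 0.6)]
roller [([233.4, 180.5], 0.62)]
lever_ball [([265.8, 135.1], 0.61)]
lever_pivot [([260.2, 167.3], 0.84)]
selector_grip [([236.1, 215.8], 0.75), ([27
[... 322 characters left out ...]

top [[405.9, 0.0, 258.7], [0.0, 405.9, 193.1], [0.0, 0.0, 1.0]] [0.03319967 0.         0.         0.         0.        ] [[-0.017, 0.993, -0.117, 0.383], [-1.0, -0.017, -0.001, -0.135], [-0.003, 0.117, 0.993, 1.463], [0.0, 0.0, 0.0, 1.0]]
lino_block [([328.7, 187.2], 0.97)]
roller [([223.2, 184.3], 0.78)]
lever_ball []
lever_pivot [([338.0, 161.5], 0.65), ([218.7, 158.4], 0.57)]
selector_grip [([239.3, 186.8], 0.58), ([267.5, 204.5], 0.46)]
gouge_dark [([182.8, 237.7], 0.43)]
gouge_light [([337.2, 162.4], 0.61)]
ink_red [([313.0, 146.6], 0.41)]
block_home [([220.2, 188.0], 0.7), ([221.7, 185.0], 0.36)]
bed_front [([278.1, 183.5], 0.79)]
press [([237.1, 186.1], 0.88), ([211.1, 150.3], 0.71)]
```

```bash
python3 - <<'E'
import cv2,numpy as np
a=cv2.imread("pics/scene0.png")[90:330,130:400];b=cv2.imread("pics/top0.png")[100:280,140:390]
cv2.imwrite("pics/a.png",cv2.resize(a,(675,600),interpolation=cv2.INTER_CUBIC));cv2.imwrite("pics/b.png",cv2.resize(b,(800,576),interpolation=cv2.INTER_CUBIC))
E
```

```text
(no output)
```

View pics/a.png

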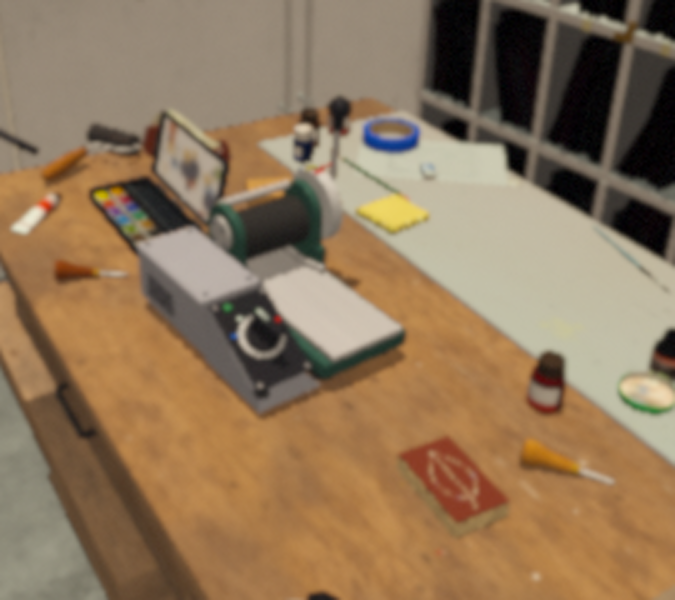

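View pics/b.png

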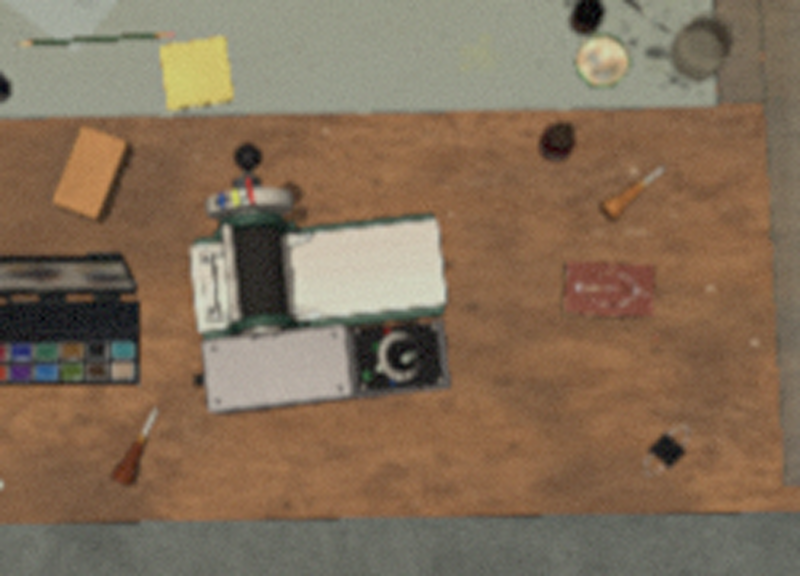

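The two views show the press with its feed running left in the top view, tilted a little. Key pixels are the bed front edge at about (441,263) in the top crop, the ball at (248,156), the block at (610,289), and the selector at (400,355). I'll fit the press pose and find the block from these.

```bash
cat > h.py <<'E'
from bench import env
import cv2,numpy as np
from scipy.optimize import least_squares
from scipy.spatial.transform import Rotation as R
D=np.diag([1.,-1,-1])
def proj(k,P):
    T=np.linalg.inv(k["pose"]);A=D@T[:3,:3];t=D@T[:3,3]
    return cv2.projectPoints(np.asarray(P,float).reshape(-1,1,3),cv2.Rodrigues(A)[0],t,k["mtx"],np.array(k["dist"]))[0][:,0]
def ray(k,px,z):
    u=cv2.undistortPoints(np.asarray(px,float).reshape(-1,1,2),k["mtx"],np.array(k["dist"]))[:,0]
    d=np.c_[u,np.ones(len(u))]@D@k["pose"][:3,:3].T;o=k["pose"][:3,3]
    return o+d*((z-o[2])/d[:,2])[:,None]
def w(p,P):  # press->world, p=(x,y,yaw)
    c,s=np.cos(p[2]),np.sin(p[2]);P=np.asarray(P,float).reshape(-1,3)
    return P@np.array([[c,s,0],[-s,c,0],[0,0,1]])+[p[0],p[1],0]
E
python3 - <<'E'
from h import *
S,T=env.get_calibration("scene"),env.get_calibration("top")
f=lambda q:np.array([50+125*np.sin(.85-q),-96,105+125*np.cos(.85-q)])/1e3
top=[((-150,-47.5,45),(437,215)),((-150,47.5,45),(445,312)),((118,61,86),(203,343)),((118,139,86),(208,411)),((-37,139,86),(355,395)),((-37,61,86),(348,325))]
sc=[((118,139,86),(137,243)),((118,61,86),(190,228)),((-37,61,86),(262,285)),((-37,139,86),(212,312)),((-150,47.5,45),(330,360)),((-150,-47.5,45),(405,327))]
tp=np.array([q for _,q in top])/3.2+[140,100]-.5;sp=np.array([q for _,q in sc])/2.5+[130,90]-.5
t3=np.array([q for q,_ in top])/1e3;s3=np.array([q for q,_ in sc])/1e3
tn=np.array([[278.1,183.5],[223.2,184.3]]);tn3=np.array([[-150,0,45],[50,0,97.5]])/1e3
sn=np.array([[277.7,226.8],[233.4,180.5],[235.3,195.1],[260.2,167.3]]);sn3=np.array([[-150,0,45],[50,0,97.5],[50,0,45],[50,-96,105]])/1e3
bt=np.array([[248,156]])/3.2+[140,100]-.5;bs=np.array([[265.8,135.1]])
def res(v):
    p=v[:3];b=f(v[3])
    return np.r_[(proj(T,w(p,np.r_[t3,tn3,[b]]))-np.r_[tp,tn,bt]).ravel(),(proj(S,w(p,np.r_[s3,sn3,[b]]))-np.r_[sp,sn,bs]).ravel()]
r=least_squares(res,[.4,0,1.6,.85],loss="soft_l1");print(r.x);print(np.round(res(r.x).reshape(-1,2),1).tolist())
p=r.x[:3]
print("home",w(p,[[.05,0,.045]]),"front",w(p,[[-.15,0,.045]]),"ball",w(p,[f(r.x[3])]),"ball0",w(p,[f(0)]),"ball.65",w(p,[f(.65)]))
m=env.silhouettes("top","lino_block")[0]["mask"];c=cv2.minAreaRect(np.argwhere(m)[:,::-1].astype(np.float32));print(c)
W=ray(T,cv2.boxPoints(c),.02);print("block",W.mean(0),np.round(W,3).tolist())
s=env.state();print(R.from_rotvec(s["tcp_rot"]).as_matrix().round(3))
for n in("selector_grip",):
    for cam,k,px in(("top",T,[267.5,204.5]),("scene",S,[236.1,215.8])):print(ray(k,[px],.06))
for n in("ink_red","gouge_light","gouge_dark"):
    m=env.silhouettes("top",n)[0];e=m["extent"];print(n,e,m["conf"],ray(T,[[e[0],e[1]],[e[0]+e[2],e[1]+e[3]]],.02).round(3).tolist())
E
```

```text
[ 0.5764775  -0.05474316  1.66948303  0.97068721]
[[0.7, 1.4], [1.4, -2.4], [-0.0, -0.5], [0.7, 1.1], [0.3, 0.8], [-0.1, -0.2], [0.3, -2.2], [-2.6, 1.5], [1.1, 0.7], [-1.2, 0.3], [0.7, -1.0], [0.4, -1.5], [-4.1, -3.2], [1.7, -0.9], [-1.0, 0.3], [-0.5, -0.4], [2.0, -0.8], [0.2, -0.3], [0.8, 1.8], [-0.5, -1.9]]
home [[ 0.57155117 -0.00498644  0.045     ]] front [[ 0.59125649 -0.20401332  0.045     ]] ball [[ 0.66856683 -0.01050397  0.22909077]] ball0 [[0.65783144 0.09792524 0.18749789]] ball.65 [[0.6646373  0.02918495 0.22750832]]
((329.5, 190.5), (17.0, 29.0), 90.0)
block [ 0.55853782 -0.38732693  0.02      ] [[0.59, -0.337, 0.02], [0.588, -0.44, 0.02], [0.527, -0.438, 0.02], [0.529, -0.335, 0.02]]
[[ 0.    -0.926  0.378]
 [ 0.     0.378  0.926]
 [-1.    -0.     0.   ]]
[[ 0.50834623 -0.16381385  0.06      ]]
[[ 0.50889055 -0.12479453  0.06      ]]
ink_red [308.4, 139.0, 11.6, 11.2] 0.57 [[0.748, -0.318, 0.02], [0.706, -0.358, 0.02]]
gouge_light [328.6, 162.3, 11.6, 7.0] 0.52 [[0.661, -0.388, 0.02], [0.635, -0.429, 0.02]]
gouge_dark [174.6, 237.4, 8.9, 16.4] 0.52 [[0.401, 0.166, 0.02], [0.343, 0.134, 0.02]]
```

Emit:
servo_tool(
  fingers=[0, 0, 0, 0, 0, 0, 0, 0],
  xyz=[
    [2, -3.2, 2],
    [2.6, -3.8, 2],
    [2.6, -3.8, 2],
    [2.6, -3.8, 1],
    [2.6, -3.8, 0],
    [2.6, -3.8, 0],
    [2.6, -3.8, 0],
    [2.6, -3.8, 0],
  ],
  twist=[1.75, 1.75, 1.75, 1.75, 1.75, 1.75, 1.75, 1.75],
  newtons=30,
)

```text
clock: 2.2
tcp_pos: [0.4484, 0.3024, 0.3016]
tcp_rot: [-1.104, 1.272, 1.104]
wrist_force: [1.0, 0.5, 0.3]
finger_gap: 0.999
```

Emit:
servo_tool(
  fingers=[0, 0, 0, 0, 0, 0, 0, 0],
  xyz=[
    [2.6, -3.8, 0],
    [2.6, -3.8, 0],
    [2.6, -3.8, 0],
    [2.6, -3.8, 0],
    [2.6, -3.8, 0],
    [2.6, -3.8, 0],
    [2.6, -3.8, 0],
    [1.7, -3, 0],
  ],
  twist=[1.75, 1.75, 1.75, 1.75, 1.75, 1.75, 1.75, 1.75],
)

```text
clock: 3.0
tcp_pos: [0.6478, 0.005, 0.3011]
tcp_rot: [-1.284, 1.161, 1.281]
wrist_force: [0.4, 0.4, 0.4]
finger_gap: 0.997
```

```bash
python3 - <<'E'
from h import *
s=env.state();print(s["tcp_pos"],R.from_rotvec(s["tcp_rot"]).as_matrix().round(3)[:,2])
k=env.get_calibration("wrist");im=env.grab_frame("wrist");cv2.imwrite("pics/w1.png",im[:,:,::-1]);print(k["pose"].round(3).tolist(),k["mtx"][0,0])
p=[0.5765,-0.0547,1.6695]
print(proj(k,w(p,[[.05-.125*np.sin(.12),-.096,.105+.125*np.cos(.12)],[.05,0,.1275],[-.0,-.054,.14]])).round(0).tolist())
for n in("lever_ball","lever_pivot","roller","selector_grip","bed_front"):print(n,[(np.round(q["location"],1).tolist(),round(q["conf"],2)) for q in env.tip_of("wrist",n)[:2]])
E
```

```text
[0.64784287 0.00497207 0.30113556] [-0.1    0.995 -0.001]
[[-0.101, -0.944, -0.315, 0.566], [0.995, -0.096, -0.031, -0.003], [-0.001, -0.317, 0.949, 0.444], [0.0, 0.0, 0.0, 1.0]] 323.90279103840163
[[234.0, 225.0], [256.0, 85.0], [203.0, 144.0]]
lever_ball [([239.8, 227.9], 0.89)]
lever_pivot [([259.4, 171.8], 0.59)]
roller [([255.4, 84.9], 0.96)]
selector_grip []
bed_front [([92.2, 85.2], 0.85)]
```

View pics/w1.png

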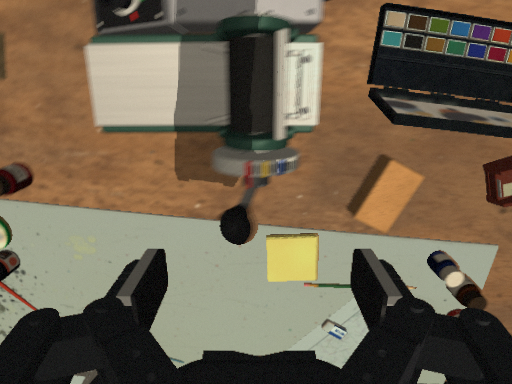

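Emit:
servo_tool(
  fingers=[0, 0, 0, 0, 0, 170, 170, 170],
  xyz=[
    [2.1, -1.6, 0],
    [0, 0, -3],
    [0, 0, -3],
    [0, 0, -3],
    [0, 0, 0],
    [0, 0, 0],
    [0, 0, 0],
    [0, 0, 0],
  ],
  twist=[0, 0, 0, 0, 0, 0, 0, 0],
  newtons=20,
)

```text
clock: 4.1
tcp_pos: [0.6687, -0.0077, 0.2135]
tcp_rot: [-1.285, 1.157, 1.281]
wrist_force: [0.2, 0.5, 0.1]
finger_gap: 0.514
```

Emit:
servo_tool(
  fingers=[255, 255, 255, 255, 255, 255, 255, 255],
  xyz=[
    [0, 0, 0],
    [0, 0, 0],
    [0, 0, 0],
    [-0.2, 2.1, 0.1],
    [-0.2, 1.85, -0.2],
    [-0.2, 1.8, -0.5],
    [-0.2, 1.7, -0.8],
    [-0.1, 1.55, -1.0],
  ],
  twist=[0, 0, 0, 0, 0, 0, 0, 0],
)

```text
clock: 4.9
tcp_pos: [0.6605, 0.0774, 0.1905]
tcp_rot: [-1.289, 1.162, 1.275]
wrist_force: [-3.9, -8.1, 21.0]
finger_gap: 0.308
```

Emit:
servo_tool(
  fingers=[255, 255, 255, 255, 255, 255, 255, 255],
  xyz=[
    [-0.1, 0.95, -0.8],
    [-0.1, 0.9, -0.9],
    [0, 0.2, -0.2],
    [0, 0.2, -0.2],
    [0, 0, 0],
    [0, 0, 0],
    [0, 0, 0],
    [0, 0, 0],
  ],
  twist=[0, 0, 0, 0, 0, 0, 0, 0],
)

```text
clock: 5.7
tcp_pos: [0.6587, 0.0983, 0.1744]
tcp_rot: [-1.291, 1.162, 1.275]
wrist_force: [-10.5, -5.8, 32.0]
finger_gap: 0.309
```

Emit:
servo_tool(
  fingers=[120, 0, 0, 0, 0, 0, 0, 0],
  xyz=[
    [0, 0, 0.5],
    [0, 0, 0],
    [0, 0, 0],
    [0, 0, 4],
    [0, 0, 4.5],
    [0, -3, 2],
    [-0.4, -4.5, 0],
    [-0.8, -4.5, 0],
  ],
  twist=[0, 0, 0, 0, 0, 0, 0, 0],
)

```text
clock: 6.5
tcp_pos: [0.6449, -0.0153, 0.2757]
tcp_rot: [-1.286, 1.158, 1.285]
wrist_force: [0.4, -1.3, 0.2]
finger_gap: 1.0
```

Emit:
servo_tool(
  fingers=[0, 0, 0, 0, 0, 0, 0, 0],
  xyz=[
    [-1, -4.5, 0],
    [-1, -4.5, 0],
    [-1, -4.5, 0],
    [-1, -4.5, 0],
    [-1, -4.5, 0],
    [-1, -4.5, -1],
    [-1, -4.5, -1],
    [-1, -3, -1],
  ],
  twist=[-8, -8, -8, -8, -8, -8, -8, -8],
)

```text
clock: 7.3
tcp_pos: [0.5628, -0.3635, 0.2445]
tcp_rot: [-0.429, 1.53, 0.428]
wrist_force: [0.9, -1.1, 0.3]
finger_gap: 0.999
```

Emit:
servo_tool(
  fingers=[0, 0, 0, 0, 0, 0, 0, 0],
  xyz=[
    [0, -1, -1],
    [0, 0, -1],
    [0, 0, -1],
    [0, 0, 0],
    [0, 0, 0],
    [0, 0, 0],
    [0, 0, 0],
    [0, 0, 0],
  ],
  twist=[-8, -8, -8, -5, 0, 0, 0, 0],
)

```text
clock: 8.1
tcp_pos: [0.5646, -0.3704, 0.2163]
tcp_rot: [-0.039, 1.57, 0.039]
wrist_force: [-0.6, -1.0, 0.1]
finger_gap: 0.999
```

```bash
cat > look.py <<'E'
from h import *
import sys
n=sys.argv[1]
s=env.state();print(s["clock"],s["tcp_pos"],R.from_rotvec(s["tcp_rot"]).as_matrix().round(3)[:,2],s["joint_pos"].round(2))
k=env.get_calibration("wrist");im=env.grab_frame("wrist");cv2.imwrite(f"pics/{n}.png",im[:,:,::-1])
z=float(sys.argv[2])
for d in env.silhouettes("wrist","lino_block")[:1]:
    m=d["mask"];q=np.argwhere(m)[:,::-1].astype(np.float32);r=cv2.minAreaRect(ray(k,q,z)[:,:2].astype(np.float32));print(d["conf"],d["extent"],r)
print([(ray(k,[q["location"]],z-.02).round(4).tolist(),q["conf"]) for q in env.tip_of("wrist","lino_block")[:1]])
env.grab_frame("top");print("ball top cam",env.tip_of("top","lever_ball"))
env.grab_frame("scene");print("ball sc",env.tip_of("scene","lever_ball"))
p=[0.5765,-0.0547,1.6695]
b=w(p,[[.05+.125*np.sin(.85-q),-.096,.105+.125*np.cos(.85-q)] for q in(0,.1,.65)])
print(proj(env.get_calibration("scene"),b).round(1).tolist(),proj(env.get_calibration("top"),b).round(1).tolist())
E
python3 look.py w2 .02
```

```text
8.1 [ 0.56463935 -0.3704291   0.21630689] [0.999 0.049 0.   ] [-0.01  0.57  0.8   1.5  -0.42  1.24  0.9 ]
0.93 [222.7, 125.4, 67.2, 91.9] ((0.5599837899208069, -0.3876510262489319), (0.10183772444725037, 0.0601869560778141), 86.35759735107422)
[([[0.5552, -0.3887, 0.0]], 0.72)]
ball top cam [{'location': [184.3, 154.5], 'conf': 0.43}]
ball sc [{'location': [245.0, 139.5], 'conf': 0.63}, {'location': [278.7, 223.5], 'conf': 0.36}]
[[243.7, 134.8], [245.4, 133.0], [257.1, 129.5]] [[185.5, 155.7], [187.7, 154.8], [205.3, 150.5]]
```

View pics/w2.png

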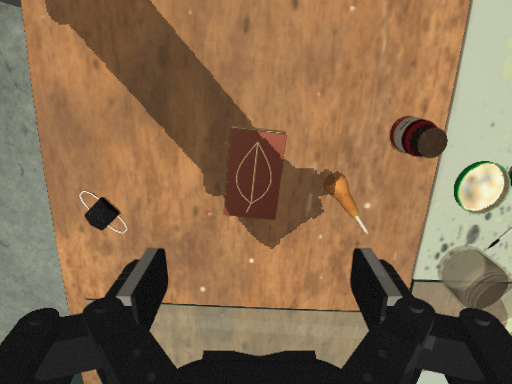

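Emit:
servo_tool(
  fingers=[0, 0, 0, 0, 0, 0, 0, 0],
  xyz=[
    [-0.5, -1.7, -2],
    [0, 0, -4],
    [0, 0, -4],
    [0, 0, -4],
    [0, 0, -4],
    [0, 0, -2.2],
    [0, 0, -1],
    [0, 0, 0],
  ],
  twist=[-6.2, 0, 0, 0, 0, 0, 0, 0],
  newtons=30,
)

```text
clock: 9.25
tcp_pos: [0.559, -0.3869, 0.003]
tcp_rot: [0.048, 1.572, -0.046]
wrist_force: [-0.8, -0.5, 0.0]
finger_gap: 1.002
```

Emit:
servo_tool(
  fingers=[120, 120, 120, 120, 120, 120, 120, 120],
  xyz=[
    [0, 0, 0],
    [0, 0, 0],
    [0, 0, 0],
    [0, 0, 0],
    [0, 0, 0],
    [0, 0, 0],
    [0, 0, 0],
    [0, 0, 0],
  ],
  twist=[0, 0, 0, 0, 0, 0, 0, 0],
)

```text
clock: 10.05
tcp_pos: [0.5606, -0.3886, 0.0064]
tcp_rot: [0.045, 1.567, -0.048]
wrist_force: [0.3, 0.6, 6.6]
finger_gap: 0.689
```

Emit:
servo_tool(
  fingers=[120, 120, 120, 120, 120, 120, 120, 120],
  xyz=[
    [0, 0, 3],
    [0, 0, 4],
    [0.2, 1, 2.7],
    [0.2, 3, 0],
    [0.3, 3.5, 0],
    [0.3, 4, 0],
    [0.3, 4, 0],
    [0.3, 4, 0],
  ],
  twist=[0, 0, 2, 2, 2, 2, 1.1, 0],
)

```text
clock: 10.85
tcp_pos: [0.5754, -0.1906, 0.1013]
tcp_rot: [-0.078, 1.569, 0.078]
wrist_force: [0.9, 0.0, -1.7]
finger_gap: 0.689
```

Emit:
servo_tool(
  fingers=[120, 120, 120, 120, 120, 120, 120, 120],
  xyz=[
    [0.3, 3, 0],
    [0.3, 2, 0],
    [0.2, 0.9, 0],
    [0, 0, 0],
    [0, 0, 0],
    [0, 0, 0],
    [0, 0, 0],
    [0, 0, 0],
  ],
  twist=[0, 0, 0, 0, 0, 0, 0, 0],
)

```text
clock: 11.65
tcp_pos: [0.5833, -0.1346, 0.1013]
tcp_rot: [-0.077, 1.569, 0.076]
wrist_force: [-0.2, -0.6, -1.4]
finger_gap: 0.689
```

```bash
python3 look.py w3 .112|head -4; python3 - <<'E'
from h import *
p=[0.5765,-0.0547,1.6695]
s=env.state();c,t=np.cos(p[2]),np.sin(p[2]);d=s["tcp_pos"][:2]-p[:2];print("tcp in press",d@[c,t],d@[-t,c])
k=env.get_calibration("wrist")
im=cv2.imread("pics/w3.png")
P=w(p,[[-.15,-.0475,.045],[-.15,.0475,.045],[-.037,.061,.086],[-.037,.139,.086],[-.011,.0385,.053],[-.011,-.0385,.053],[.02,.0325,.053],[.02,-.0325,.053],[.005,.048,.14],[.005,-.048,.14]])
for q in proj(k,P):cv2.circle(im,tuple(int(v) for v in q),2,(255,0,255),1)
cv2.imwrite("pics/w3b.png",cv2.resize(im,None,fx=1.5,fy=1.5))
E
```

```text
11.65 [ 0.5833416  -0.13456016  0.10125327] [0.995 0.097 0.   ] [-0.4   0.55  0.75  1.81 -0.45  0.96  0.64]
0.86 [188.0, 150.4, 144.4, 199.4] ((0.5828536748886108, -0.13503003120422363), (0.06076972559094429, 0.1064629852771759), 5.812844753265381)
[]
ball top cam [{'location': [184.8, 153.7], 'conf': 0.43}]
tcp in press -0.07900027405214312 0.0007208632147276315
```

View pics/w3b.png

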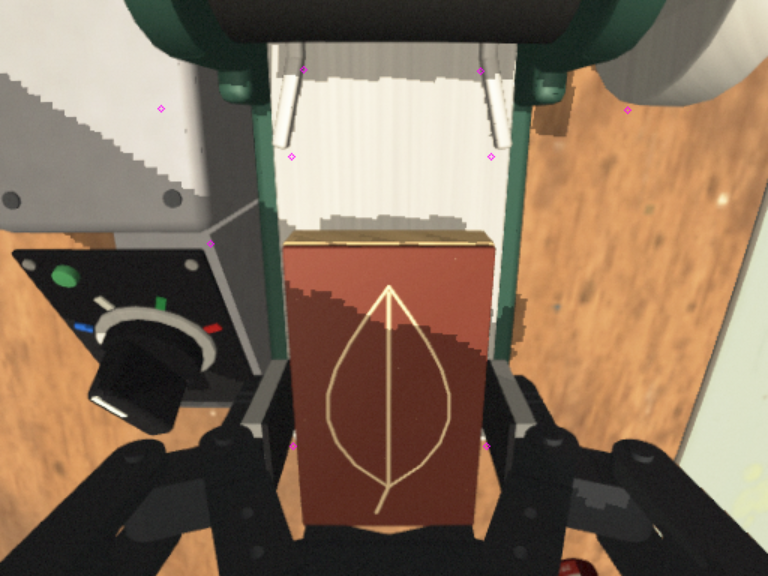

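Emit:
servo_tool(
  fingers=[120, 120, 120, 120, 120, 40, 40, 40],
  xyz=[
    [0, 0, -2],
    [0, 0, -1.8],
    [0, 0, -1],
    [0, 0, 0],
    [0, 0, 0],
    [0, 0, 0],
    [0, 0, 0],
    [0, 0, 0],
  ],
  twist=[0, 0, 0, 0, 0, 0, 0, 0],
)

```text
clock: 12.8
tcp_pos: [0.5841, -0.1335, 0.0538]
tcp_rot: [-0.078, 1.568, 0.078]
wrist_force: [0.1, -0.1, -0.6]
finger_gap: 0.839
```

Emit:
servo_tool(
  fingers=[40, 40, 40, 180, 180, 180, 180, 180],
  xyz=[
    [0, 0, 3],
    [0, 0, 3],
    [0.2, -2.4, 0],
    [0.2, -2.4, 0],
    [0.3, -2.45, 0],
    [0, 0, 0],
    [0, 0, 0],
    [0, 0, 0],
  ],
  twist=[0, 0, 0, 0, 0, 0, 0, 0],
)

```text
clock: 13.6
tcp_pos: [0.5908, -0.2045, 0.113]
tcp_rot: [-0.078, 1.569, 0.08]
wrist_force: [-0.0, 0.3, 0.2]
finger_gap: 0.296
```

```bash
python3 look.py w4 .065|head -3; python3 - <<'E'
from h import *
p=[0.5765,-0.0547,1.6695]
s=env.state();c,t=np.cos(p[2]),np.sin(p[2]);d=s["tcp_pos"][:2]-p[:2];print("tcp in press",d@[c,t],d@[-t,c],s["finger_gap"])
im=cv2.imread("pics/w4.png");cv2.imwrite("pics/w4b.png",cv2.resize(im,None,fx=1.5,fy=1.5))
E
```

```text
13.6 [ 0.59075893 -0.20453031  0.11301521] [0.995 0.1   0.   ] [-0.27  0.58  0.75  1.73 -0.46  1.01  0.75]
0.72 [204.9, 5.7, 112.0, 176.6] ((0.5833410024642944, -0.13467901945114136), (0.0593685507774353, 0.09811662137508392), 5.736039161682129)
[([[0.5827, -0.1344, 0.045]], 0.88)]
tcp in press -0.1513792173795631 0.0007772210492168492 0.29336158144383506
```

View pics/w4b.png

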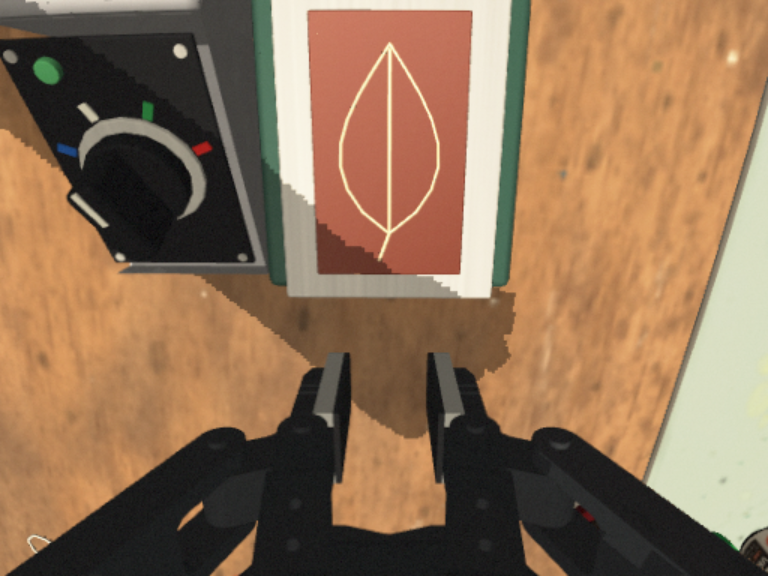

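```bash
python3 - <<'E'
from h import *
p=[0.5765,-0.0547,1.6695]
K=[];Z=[]
for cam in("wrist","scene","top"):
    k=env.get_calibration(cam);r=env.tip_of(cam,"selector_grip")
    print(cam,[(np.round(q["location"],1).tolist(),round(q["conf"],2)) for q in r[:3]])
    if r:K.append(k);Z.append(r[0]["location"])
def res(v):return np.concatenate([(proj(k,w(p,[v]))[0]-z) for k,z in zip(K,Z)])
r=least_squares(res,[-.09,.1,.07],loss="soft_l1");print("grip in press",r.x,res(r.x).round(1))
print(w(p,[r.x]))
E
```

```text
wrist [([84.4, 138.0], 0.63), ([260.9, 200.3], 0.17)]
scene [([234.8, 218.7], 0.75)]
top [([266.9, 210.4], 0.39)]
grip in press [-0.09993686  0.09849201  0.0797973 ] [-0.2 -0.2  1.4  0.4  0.8 -0.6]
[[ 0.4883355  -0.16385619  0.0797973 ]]
```

Emit:
servo_tool(
  fingers=[180, 180, 180, 180, 180, 180, 180, 180],
  xyz=[
    [0, 0, -3],
    [0, 0, -2.8],
    [0, 0, 0],
    [-0.1, 1, 0],
    [-0.2, 2, 0],
    [-0.2, 2, 0],
    [-0.2, 2, 0],
    [-0.2, 2, 0],
  ],
  twist=[0, 0, 0, 0, 0, 0, 0, 0],
)

```text
clock: 14.9
tcp_pos: [0.5828, -0.1153, 0.0572]
tcp_rot: [-0.078, 1.566, 0.077]
wrist_force: [1.2, -0.9, -0.7]
finger_gap: 0.291
```

Emit:
servo_tool(
  fingers=[180, 180, 180, 180, 180, 180, 180, 180],
  xyz=[
    [-0.1, 1.0, -0.1],
    [-0.1, 1.0, 0],
    [-0.1, 1.0, 0],
    [-0.1, 0.8, 0],
    [-0.05, 0.4, 0],
    [0, 0.3, 0],
    [0, 0, 0],
    [0, 0, 0],
  ],
  twist=[0, 0, 0, 0, 0, 0, 0, 0],
)

```text
clock: 15.7
tcp_pos: [0.5768, -0.0705, 0.0538]
tcp_rot: [-0.077, 1.57, 0.078]
wrist_force: [0.3, -0.6, 0.9]
finger_gap: 0.297
```

```bash
python3 - <<'E'
from h import *
p=[0.5765,-0.0547,1.6695]
s=env.state();c,t=np.cos(p[2]),np.sin(p[2]);d=s["tcp_pos"][:2]-p[:2];print("tcp in press",d@[c,t],d@[-t,c],s["tcp_pos"][2],s["wrist_force"])
im=env.grab_frame("wrist")[:,:,::-1];cv2.imwrite("pics/w5.png",cv2.resize(im,None,fx=1.5,fy=1.5))
E
```

```text
tcp in press -0.015737043607346936 0.0012724918672121083 0.053849069652733214 [ 0.31421446 -0.59345779  0.86662535]
```

View pics/w5.png

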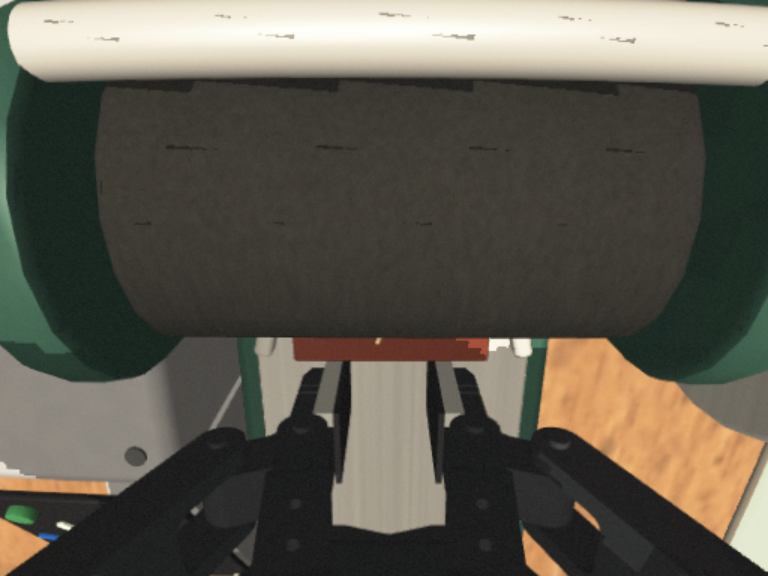

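Emit:
servo_tool(
  fingers=[180, 180, 180, 180, 180, 180, 180, 180],
  xyz=[
    [0, 0.2, 0],
    [0, 0.2, 0],
    [0, 0.2, 0],
    [0, 0, 0],
    [0, 0, 0],
    [0, 0, 0],
    [0, 0, 0],
    [0, 0, 0],
  ],
  twist=[0, 0, 0, 0, 0, 0, 0, 0],
)

```text
clock: 16.55
tcp_pos: [0.5771, -0.0648, 0.0542]
tcp_rot: [-0.078, 1.569, 0.078]
wrist_force: [0.5, 0.6, 0.0]
finger_gap: 0.293
```

Emit:
servo_tool(
  fingers=[180, 180, 180, 180, 180, 180, 180, 180],
  xyz=[
    [0, 0.1, 0],
    [0, 0.1, 0],
    [0, 0.1, 0],
    [0, 0, 0],
    [0, 0, 0],
    [0, 0, 0],
    [0, 0, 0],
    [0, 0, 0],
  ],
  twist=[0, 0, 0, 0, 0, 0, 0, 0],
)

```text
clock: 17.35
tcp_pos: [0.5768, -0.064, 0.0543]
tcp_rot: [-0.079, 1.569, 0.075]
wrist_force: [-1.3, -5.0, -0.2]
finger_gap: 0.297
```

Emit:
servo_tool(
  fingers=[180, 180, 180, 180, 180, 180, 180, 180],
  xyz=[
    [0, 0.15, 0],
    [0, 0.15, 0],
    [0, 0, 0],
    [0, 0, 0],
    [0, -0.3, 0],
    [0, -1, 0],
    [0.1, -2, 0],
    [0.3, -3, 0],
  ],
  twist=[0, 0, 0, 0, 0, 0, 0, 0],
)

```text
clock: 18.15
tcp_pos: [0.5816, -0.1191, 0.0538]
tcp_rot: [-0.079, 1.569, 0.084]
wrist_force: [0.1, 0.2, 0.5]
finger_gap: 0.29
```

```bash
python3 - <<'E'
from h import *
p=[0.5765,-0.0547,1.6695]
s=env.state();print(s["tcp_pos"])
k=env.get_calibration("wrist");im=env.grab_frame("wrist")[:,:,::-1].copy()
for q in proj(k,w(p,[[0,.03,.065],[0,-.03,.065],[-.011,.0385,.053],[-.011,-.0385,.053],[0.02,.0325,.053],[0.02,-.0325,.053]])):cv2.circle(im,tuple(int(v) for v in q),2,(255,0,255),1)
cv2.imwrite("pics/w6.png",cv2.resize(im[:260],None,fx=1.5,fy=1.5))
m=env.silhouettes("wrist","lino_block")[0];print(m["conf"],m["extent"]);e=m["extent"]
ys,xs=np.nonzero(m["mask"]);a=ray(k,[[x,ys[xs==x].max()] for x in range(int(xs.min())+4,int(xs.max())-4,4)],.055)-[p[0],p[1],0]
c,t=np.cos(p[2]),np.sin(p[2]);print(np.c_[a@[c,t,0],a@[-t,c,0]].round(4)[::5].tolist())
E
```

```text
[ 0.58160254 -0.11914835  0.05380825]
0.73 [185.4, 59.3, 156.4, 58.2]
[[0.0027, 0.0324], [0.0018, 0.0237], [0.0018, 0.0151], [0.0015, 0.0064], [0.0015, -0.0022], [0.002, -0.0108], [0.0016, -0.0195], [0.0017, -0.0282]]
```

View pics/w6.png

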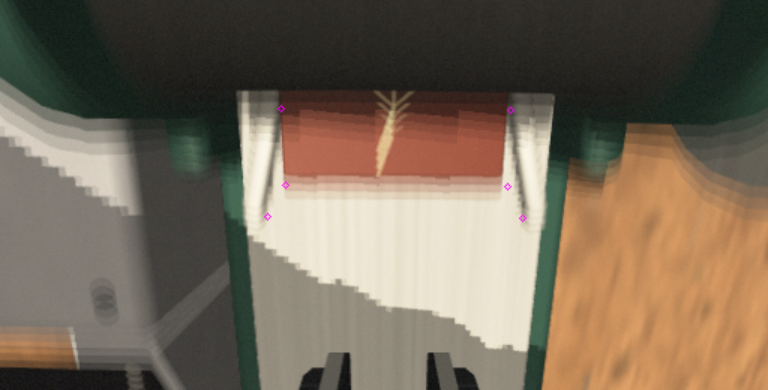

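Emit:
servo_tool(
  fingers=[255, 255, 255, 255, 255, 255, 255, 255],
  xyz=[
    [0, 0, 4.5],
    [0, 0, 4.5],
    [0, 0, 4.5],
    [0.5, 1, 4],
    [1, 3.5, 2.1],
    [1.2, 4, 0],
    [1.2, 4, 0],
    [1.2, 4, 0],
  ],
  twist=[0, 0, 0, 0, 0, 0, 0, 0],
)

```text
clock: 19.05
tcp_pos: [0.6322, 0.0463, 0.2505]
tcp_rot: [-0.077, 1.569, 0.081]
wrist_force: [0.9, 0.5, 0.4]
finger_gap: 0.002
```

Emit:
servo_tool(
  fingers=[255, 255, 255, 255, 255, 255, 255, 255],
  xyz=[
    [1.2, 4, 0],
    [0.9, 3.5, 0],
    [0, 1.7, 0],
    [0, 0, 0],
    [0, 0, -3],
    [0, 0, -4.2],
    [0, 0, 0],
    [0, 0, 0],
  ],
  twist=[0, 0, 0, 0, 0, 0, 0, 0],
)

```text
clock: 19.85
tcp_pos: [0.6526, 0.1328, 0.1787]
tcp_rot: [-0.076, 1.57, 0.075]
wrist_force: [0.2, 0.1, 0.5]
finger_gap: 0.001
```

Emit:
servo_tool(
  fingers=[255, 255, 255, 255, 255, 255, 255, 255],
  xyz=[
    [0.15, -1.3, 0.3],
    [0.15, -1.3, 0.4],
    [0.15, -1.3, 0.4],
    [0.15, -1.3, 0.4],
    [0.15, -1.3, 0.4],
    [0.15, -0.9, 0.3],
    [0, -0.3, 0],
    [0, 0, 0],
  ],
  twist=[0, 0, 0, 0, 0, 0, 0, 0],
)

```text
clock: 20.65
tcp_pos: [0.6645, 0.0602, 0.2052]
tcp_rot: [-0.074, 1.562, 0.084]
wrist_force: [-1.0, 5.1, 4.9]
finger_gap: -0.001
```

```bash
cat > lev.py <<'E'
from h import *
p=[0.5765,-0.0547,1.6695]
s=env.state();print(s["clock"],s["tcp_pos"],s["wrist_force"].round(1))
f=lambda q:w(p,[[.05+.125*np.sin(.85-q),-.096,.105+.125*np.cos(.85-q)]])
K=[];Z=[]
for cam in("scene","top"):
    env.grab_frame(cam);r=env.tip_of(cam,"lever_ball");print(cam,[(np.round(q["location"],1).tolist(),round(q["conf"],2)) for q in r[:2]])
    k=env.get_calibration(cam);print([proj(k,f(q))[0].round(1).tolist() for q in(.58,.65,.72)])
E
python3 lev.py
```

```text
20.65 [0.6644761  0.06022737 0.20522717] [-1.   5.1  4.9]
scene []
[[255.4, 129.3], [257.1, 129.5], [258.8, 130.0]]
top [([222.2, 184.7], 0.73), ([204.0, 150.0], 0.47)]
[[202.7, 151.0], [205.3, 150.5], [208.1, 150.1]]
```

Emit:
servo_tool(
  fingers=[255, 255, 255, 255, 255, 255, 255, 255],
  xyz=[
    [0, -0.2, 0],
    [0, -0.2, 0],
    [0, -0.15, 0],
    [0, 0, 0],
    [0, 0, 0],
    [0, 0, 0],
    [0, 0, 0],
    [0, 0, 0],
  ],
  twist=[0, 0, 0, 0, 0, 0, 0, 0],
)

```text
clock: 21.65
tcp_pos: [0.6645, 0.0574, 0.2053]
tcp_rot: [-0.073, 1.562, 0.088]
wrist_force: [-1.8, 8.8, 8.2]
finger_gap: 0.002
```

```bash
python3 lev.py
```

```text
21.65 [0.66450957 0.05738729 0.20530298] [-1.8  8.8  8.2]
scene [([261.4, 130.7], 0.57)]
[[255.4, 129.3], [257.1, 129.5], [258.8, 130.0]]
top [([205.2, 147.9], 0.67)]
[[202.7, 151.0], [205.3, 150.5], [208.1, 150.1]]
```

Emit:
servo_tool(
  fingers=[255, 255, 255, 255, 255, 255, 255, 255],
  xyz=[
    [0, 0.6, 0],
    [0, 2, 0],
    [0, 0, 4],
    [0, 0, 4.5],
    [1, -3, 0],
    [1, -4, 0],
    [0, 0, 0],
    [0, 0, 0],
  ],
  twist=[0, 0, 0, 0, 0, 0, 0, 0],
)

```text
clock: 22.65
tcp_pos: [0.6821, 0.0066, 0.2859]
tcp_rot: [-0.076, 1.569, 0.074]
wrist_force: [0.6, 0.5, -0.2]
finger_gap: 0.0
```

```bash
python3 lev.py; python3 - <<'E'
from h import *
p=[0.5765,-0.0547,1.6695]
k=env.get_calibration("wrist");im=env.grab_frame("wrist")[:,:,::-1].copy()
print(env.tip_of("wrist","lever_ball"))
f=lambda q,r=.125,y=-.096:w(p,[[.05+r*np.sin(.85-q),y,.105+r*np.cos(.85-q)]])
print([proj(k,f(q))[0].round(1).tolist() for q in(.58,.65,.72)])
cv2.imwrite("pics/w7.png",cv2.resize(im,None,fx=1.5,fy=1.5))
E
```

```text
22.65 [0.68210218 0.00664243 0.28586245] [ 0.6  0.5 -0.2]
scene [([261.7, 134.4], 0.49)]
[[255.4, 129.3], [257.1, 129.5], [258.8, 130.0]]
top [([203.9, 149.5], 0.44)]
[[202.7, 151.0], [205.3, 150.5], [208.1, 150.1]]
[{'location': [234.5, 169.5], 'conf': 0.76}, {'location': [265.2, 352.4], 'conf': 0.74}]
[[235.8, 165.2], [235.8, 178.8], [235.9, 192.1]]
```

View pics/w7.png

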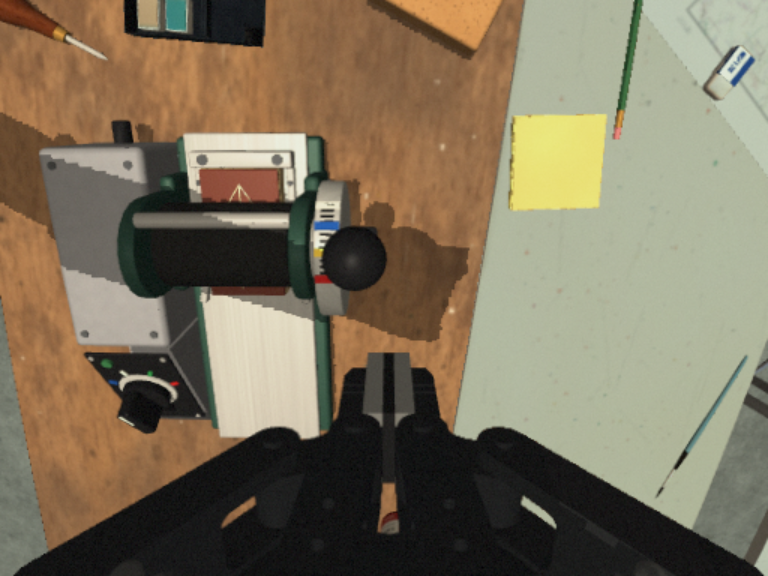

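Emit:
servo_tool(
  fingers=[255, 255, 255, 255, 255, 255, 255, 255],
  xyz=[
    [-0.6, 3.8, 0],
    [-0.6, 4, 0],
    [-0.6, 0, 0],
    [0, 0, -4],
    [0, 0, -4.1],
    [0, 0, 0],
    [0, -1.2, 0],
    [0, -0.8, 0],
  ],
  twist=[0, 0, 0, 0, 0, 0, 0, 0],
)

```text
clock: 23.75
tcp_pos: [0.6655, 0.0647, 0.2068]
tcp_rot: [-0.078, 1.565, 0.077]
wrist_force: [0.3, -0.2, -0.5]
finger_gap: 0.005
```

Emit:
servo_tool(
  fingers=[255, 255, 255, 255, 255, 255, 255, 255],
  xyz=[
    [0, -0.5, 0],
    [0, -0.3, 0],
    [0, -0.2, 0],
    [0, -0.2, 0],
    [0, -0.1, 0],
    [0, 0, 0],
    [0, 0, 0],
    [0, 0, 0],
  ],
  twist=[0, 0, 0, 0, 0, 0, 0, 0],
)

```text
clock: 24.55
tcp_pos: [0.6649, 0.058, 0.2056]
tcp_rot: [-0.076, 1.567, 0.085]
wrist_force: [0.1, 6.5, 5.7]
finger_gap: -0.002
```

Emit:
servo_tool(
  fingers=[255, 255, 255, 255, 255, 255, 255, 255],
  xyz=[
    [0, -0.2, 0],
    [0, -0.2, 0],
    [0, -0.2, 0],
    [0, 0, 0],
    [0, 0, 0],
    [0, 0, 0],
    [0, 0, 0],
    [0, 0, 0],
  ],
  twist=[0, 0, 0, 0, 0, 0, 0, 0],
)

```text
clock: 25.35
tcp_pos: [0.6652, 0.0547, 0.2063]
tcp_rot: [-0.075, 1.566, 0.09]
wrist_force: [-1.6, 11.3, 10.5]
finger_gap: 0.004
```

Emit:
servo_tool(
  fingers=[255, 255, 255, 255, 255, 255, 90, 90],
  xyz=[
    [0, 1, 0],
    [0, 2, 0],
    [0, 0, 3],
    [0, 0, 3.5],
    [-2, -2.5, 0],
    [-2.6, -3.6, 0],
    [-2.6, -3.6, 0],
    [-2.6, -3.6, 0],
  ],
  twist=[0, 0, 0, 0, 0, 0, 0, 0],
)

```text
clock: 26.15
tcp_pos: [0.5648, -0.0563, 0.2686]
tcp_rot: [-0.08, 1.57, 0.077]
wrist_force: [0.2, -1.0, -0.6]
finger_gap: 0.33
```

Emit:
servo_tool(
  fingers=[90, 90, 90, 90, 90, 90, 90, 90],
  xyz=[
    [-2.6, -3.6, 0],
    [-2.6, -3.6, 0],
    [-2.7, -3.4, 0],
    [0, 0, -4],
    [0, 0, -4],
    [0, 0, 0],
    [0, 0, 0],
    [0, 0, 0],
  ],
  twist=[0, 0, 0, 0, 0, 0, 0, 0],
)

```text
clock: 26.95
tcp_pos: [0.4886, -0.1618, 0.1909]
tcp_rot: [-0.079, 1.567, 0.077]
wrist_force: [-0.0, 0.3, 0.4]
finger_gap: 0.648
```

```bash
python3 lev.py; python3 - <<'E'
from h import *
p=[0.5765,-0.0547,1.6695]
k=env.get_calibration("wrist");im=env.grab_frame("wrist")[:,:,::-1].copy()
r=env.tip_of("wrist","selector_grip");print(r[:2],proj(k,w(p,[[-.1,.0985,.0798],[-.1,.1,.08]])))
print("ball",env.tip_of("wrist","lever_ball")[:1])
f=lambda q,r=.125,y=-.096:w(p,[[.05+r*np.sin(.85-q),y,.105+r*np.cos(.85-q)]])
print([proj(k,f(q))[0].round(1).tolist() for q in(.58,.65,.72)])
cv2.imwrite("pics/w8.png",cv2.resize(im,None,fx=1.5,fy=1.5))
E
```

```text
26.95 [ 0.48857726 -0.16177988  0.19094923] [-0.   0.3  0.4]
scene [([235.0, 195.3], 0.73), ([258.8, 132.2], 0.56)]
[[255.4, 129.3], [257.1, 129.5], [258.8, 130.0]]
top [([201.6, 151.2], 0.69)]
[[202.7, 151.0], [205.3, 150.5], [208.1, 150.1]]
[{'location': [255.8, 184.1], 'conf': 0.63}] [[259.06395984 186.22730747]
 [257.24493655 186.30175016]]
ball []
[[600.5, -37.3], [628.9, -39.3], [658.2, -39.6]]
```

View pics/w8.png

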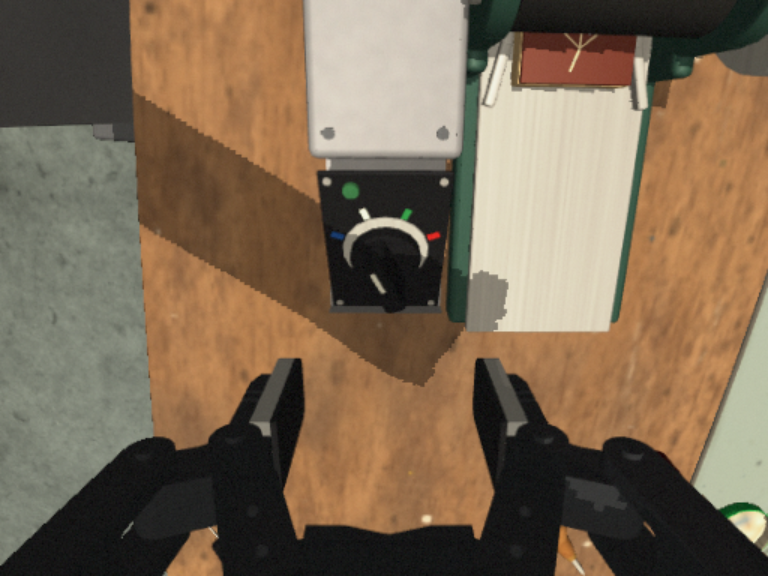

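Emit:
servo_tool(
  fingers=[148, 148, 148, 148, 148, 148, 148, 148],
  xyz=[
    [-0.2, -0.2, -2],
    [0, 0, -2],
    [0, 0, -2],
    [0, 0, -2],
    [0, 0, -2],
    [0, 0, -1],
    [0, 0, -0.7],
    [0, 0, 0],
  ],
  twist=[8, 8, 8, 1, 0, 0, 0, 0],
  newtons=20,
)

```text
clock: 28.1
tcp_pos: [0.4858, -0.164, 0.0725]
tcp_rot: [-0.42, 1.529, 0.419]
wrist_force: [1.2, -1.2, 0.6]
finger_gap: 0.421
```

Emit:
servo_tool(
  fingers=[200, 200, 200, 200, 200, 200, 200, 200],
  xyz=[
    [0, 0, 0],
    [0, 0, 0],
    [0, 0, 0],
    [0, 0, 0],
    [0, 0, 0],
    [0, 0, 0],
    [0, 0, 0],
    [0, 0, 0],
  ],
  twist=[0, 0, 0, 0, 0, 0, 0, 0],
)

```text
clock: 28.9
tcp_pos: [0.4852, -0.1634, 0.0723]
tcp_rot: [-0.42, 1.529, 0.42]
wrist_force: [0.7, 0.6, 0.3]
finger_gap: 0.221
```

```bash
python3 - <<'E'
from h import *
im=env.grab_frame("wrist")[:,:,::-1].copy()
cv2.imwrite("pics/w9.png",cv2.resize(im,None,fx=1.5,fy=1.5))
E
```

```text
(no output)
```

View pics/w9.png

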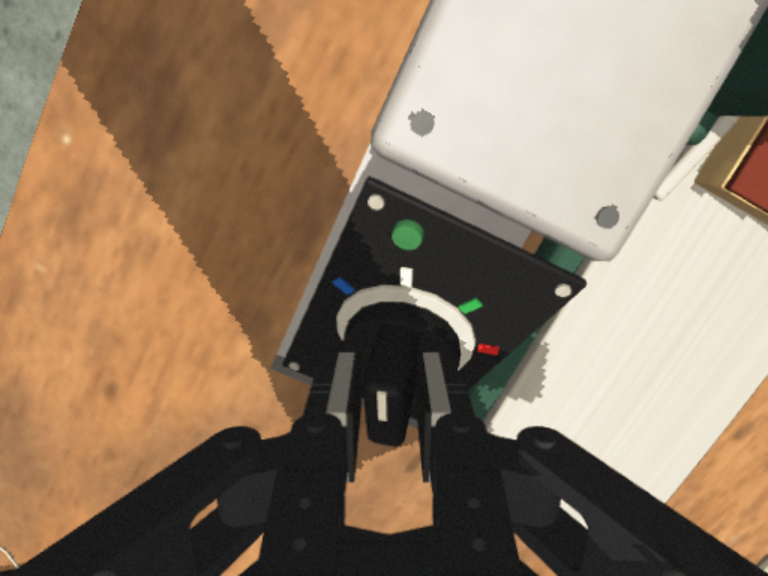

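Emit:
servo_tool(
  fingers=[200, 200, 200, 200, 200, 200, 200, 200],
  xyz=[
    [0, 0, 0],
    [0, 0, 0],
    [0, 0, 0],
    [0, 0, 0],
    [0, 0, 0],
    [0, 0, 0],
    [0, 0, 0],
    [0, 0, 0],
  ],
  twist=[-7, -7, -7, -7, -7, -7, -7, -2],
)

```text
clock: 29.75
tcp_pos: [0.4866, -0.1633, 0.0723]
tcp_rot: [0.278, 1.55, -0.279]
wrist_force: [4.1, 0.6, -1.4]
finger_gap: 0.217
```

Emit:
servo_tool(
  fingers=[255, 255, 255, 255, 255, 255, 255, 255],
  xyz=[
    [0, 0, 0],
    [0, 0, 0],
    [0, 0, 0],
    [0, 0, 0],
    [0, 0, 0],
    [0, 0, 0],
    [0, 0, 0],
    [0, 0, 0],
  ],
  twist=[0, 0, 0, 0, 0, 0, 0, 0],
)

```text
clock: 30.55
tcp_pos: [0.4873, -0.1634, 0.0725]
tcp_rot: [0.275, 1.549, -0.276]
wrist_force: [5.8, -1.5, -4.4]
finger_gap: 0.18
```

Release, rise straight up, and look at the selector, lever and block.

Emit:
servo_tool(
  fingers=[150, 150, 150, 150, 150, 150, 150, 150],
  xyz=[
    [0, 0, 0],
    [0, 0, 0],
    [0, 0, 2],
    [0, 0, 4],
    [0, 0, 4],
    [0, 0, 4],
    [0, 0, 4],
    [0, 0, 0],
  ],
  twist=[0, 0, 0, 0, 0, 0, 0, 0],
)

```text
clock: 31.35
tcp_pos: [0.487, -0.1652, 0.2565]
tcp_rot: [0.278, 1.545, -0.277]
wrist_force: [1.1, -0.2, -1.1]
finger_gap: 0.414
```

Emit:
servo_tool(
  fingers=[150, 150, 150, 150, 150, 150, 150, 150],
  xyz=[
    [2.5, 2.5, 1],
    [2.5, 2.5, 1],
    [2.5, 2, 0],
    [2, 1, 0],
    [0, 0, 0],
    [0, 0, 0],
    [0, 0, 0],
    [0, 0, 0],
  ],
  twist=[6, 6, 6, 7, 0, 0, 0, 0],
)

```text
clock: 32.15
tcp_pos: [0.5789, -0.0846, 0.2721]
tcp_rot: [-0.062, 1.571, 0.062]
wrist_force: [-0.1, 0.2, 0.3]
finger_gap: 0.41
```

```bash
python3 lev.py; python3 - <<'E'
from h import *
p=[0.5765,-0.0547,1.6695]
k=env.get_calibration("wrist");im=env.grab_frame("wrist")[:,:,::-1].copy()
print("ball",env.tip_of("wrist","lever_ball")[:1])
f=lambda q,r=.125,y=-.096:w(p,[[.05+r*np.sin(.85-q),y,.105+r*np.cos(.85-q)]])
print([proj(k,f(q))[0].round(1).tolist() for q in(.58,.65,.72)])
cv2.imwrite("pics/w10.png",cv2.resize(im,None,fx=1.5,fy=1.5))
E
```

```text
32.15 [ 0.57887655 -0.08460453  0.2720515 ] [-0.1  0.2  0.3]
scene [([260.5, 128.9], 0.51)]
[[255.4, 129.3], [257.1, 129.5], [258.8, 130.0]]
top [([207.5, 149.5], 0.38)]
[[202.7, 151.0], [205.3, 150.5], [208.1, 150.1]]
ball [{'location': [432.4, 30.0], 'conf': 0.78}]
[[432.4, 19.7], [432.4, 35.9], [431.9, 52.4]]
```

View pics/w10.png

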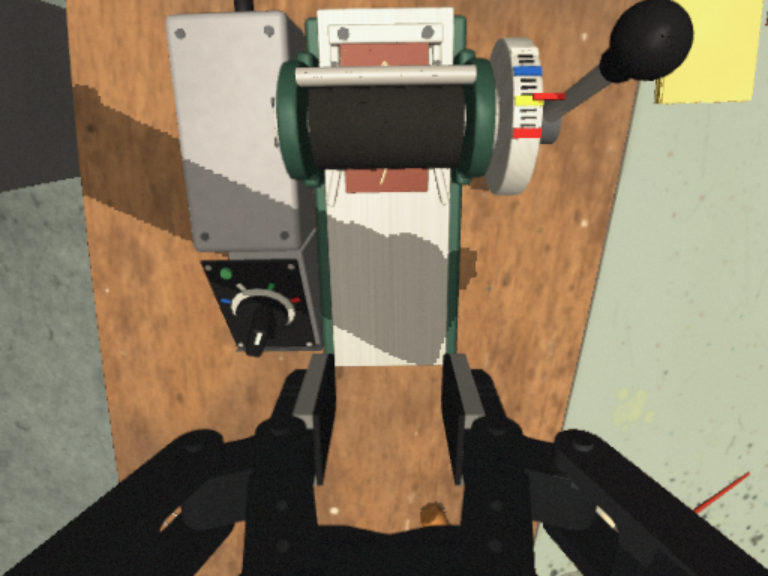

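```bash
python3 - <<'E'
from h import *
p=[0.5765,-0.0547,1.6695]
k=env.get_calibration("wrist");im=env.grab_frame("wrist");h=cv2.cvtColor(im,cv2.COLOR_RGB2HSV).astype(int)
def comps(m):
    M=np.zeros(m.shape,np.uint8);M[30:105,325:385]=m[30:105,325:385]
    n,l,st,c=cv2.connectedComponentsWithStats(M);return [(st[i].tolist(),c[i].round(1).tolist()) for i in range(1,n) if st[i,4]>8]
H,S,V=h[...,0],h[...,1],h[...,2]
print("red",comps(((H<8)|(H>172))&(S>150)&(V>90)));print("yel",comps((H>22)&(H<35)&(S>150)&(V>120)));print("blue",comps((H>100)&(H<125)&(S>120)))
f=lambda q,r,y:proj(k,w(p,[[.05+r*np.sin(.85-q),y,.105+r*np.cos(.85-q)]]))[0].round(1).tolist()
for y in(-.074,):print("marks .3 .65 1",[f(q,.046,y) for q in(.3,.65,1.)])
for r in(.046,.048,.05,.053):print("pointer",r,[f(q,r,-.084) for q in(.58,.62,.65,.72)],f(.65,r,-.095))
E
```

```text
red [([355, 62, 22, 5, 104], [365.7, 64.0]), ([342, 86, 19, 7, 113], [350.8, 88.5])]
yel [([343, 64, 19, 7, 83], [351.2, 67.2])]
blue [([342, 44, 19, 7, 116], [350.9, 47.3])]
marks .3 .65 1 [[350.9, 50.3], [351.8, 70.0], [350.6, 91.1]]
pointer 0.046 [[364.4, 65.7], [364.5, 68.1], [364.5, 69.9], [364.4, 74.1]] [378.4, 69.9]
pointer 0.048 [[365.3, 64.9], [365.3, 67.4], [365.3, 69.3], [365.2, 73.8]] [379.3, 69.3]
pointer 0.05 [[366.1, 64.1], [366.1, 66.7], [366.1, 68.7], [366.0, 73.4]] [380.2, 68.7]
pointer 0.053 [[367.4, 62.8], [367.4, 65.6], [367.4, 67.8], [367.3, 72.8]] [381.7, 67.7]
```

```bash
python3 - <<'E'
from bench import env
print(env.sign_off(),env.state()["clock"])
E
```

```text
the job is handed in; nothing more can be done
the job is handed in; nothing more can be done
```

The press is set up and the job was handed in at about 32 s. It reported no verdict.

I swung the lever to its white stop and laid the block flat on the bed, face up. I then pushed it through the lay gauges to the end stop. After that I brought the lever to the yellow mark and turned the selector from white to green with the jaws astride the grip bar.

What the last checks showed:
- **Block:** it sits straight between the gauges. At the end of the push the resisting force rose to about 5 N, which I took as the end stop. The picture put its rear edge about 1.5–2 mm beyond its nominal place, about as much as my measurement could be off.
- **Lever:** my first push left it at about 0.615 rad, so I nudged it once more. The pointer, the ball and the contact position then agreed on about 0.62–0.64 rad, inside 0.58–0.72. The ball positions found by the scene and top cameras were noisier; some single readings fell outside that range, on either side.
- **Selector:** the jaws closed on the bar within about half a degree of the green direction, and in the last picture its white line points at the green mark.
- **Roller:** I did not measure its force on the block. By geometry it bites about 0.3 mm.
- **Bystanders:** the arm kept clear of the ink bottle and both gouges throughout. I did not measure their positions again at the end.

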